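# Uncover a shallow crate and draw the honing rod out

## Robot

A 6-joint arm with a two-finger parallel gripper is mounted at the origin on the work surface. World frame = base frame: x ahead of the robot, y to its left, z up, the work surface at z = 0. Lengths are in m, angles in rad, forces in N, time in s.
With the tool pointing down it reaches from about 0.325 to 0.775 m from the base axis. Payload 5.5 kg.
Tool frame: the origin (TCP) lies midway between the tips of the shut fingers; the grasp point (between the pads) lies 19 mm behind it; x points along the fingers, z is the direction in which the jaws open and shut, and the axes are right-handed (so a half turn about x gives the same grasp; the last joint's range is limited). The gripper opens to 88 mm and grips with 3 to 60 N. Pads are 20 mm wide; open, the fingers measure 115 mm over their backs; the gripper's body (75 mm by 178 mm) begins 61 mm behind the grasp point.
Start: joints at [1.18, 0.091, 1.231, -0, 1.82, -0.057], TCP at [0.197, 0.567, 0.223] pointing down, gripper open.
Joint ranges: [-2.87, 2.87], [-0.86, 2.18], [0.17, 2.46], [-1.51, 4.65], [0.06, 2.69], [-2.65, 2.65]. Speed limits (rad/s): [2.57, 2.57, 3.01, 3.14, 3.14, 3.14].

## Interface

Orientations are given as [roll, pitch, yaw] about the fixed x, y, z axes, in that order (R = Rz(yaw) Ry(pitch) Rx(roll)).
In Python, from rig import manip, eyes gives the robot as it stands.
- The arm moves only by the shell command python3 -m inch 'ROWS' [FORCE]. ROWS is JSON, a list that holds one entry, the list of rows, each a list of 5 numbers: the closure, from 0 (fully open) to 1 (shut), then the shift along the tool's x, y, z in mm, then the turn about the tool's x in rad. In form: [[[gripper, tx, ty, tz, turn], ...]]. A call has 1 to 12 rows; each row shifts and turns the commanded pose from where the row before left it, along the tool's axes as they then stand; what a row does not reach is not made up. A row lasts 1/8 s, in which the tool goes at most 62.5 mm and 10.7 degrees, less where a joint would pass 70% of its speed; a pose out of reach is approached as far as the arm can. A call with a gripper value outside its range is refused whole. The fingers move at their own pace and stop on an object; FORCE is the grip in N (left out, the last holds). Time passes only in rows, so rows that do not move let the fingers close. It gives the time, the measured TCP pose, the force and the opening at its end, in the units of the state.
- manip.get_state(): the state, without advancing time (a new reading comes with each control period).
- eyes.grab_frame(name): name is "scene" or "top" or "wrist"; returns (picture, depth): 384x512x3 uint8, red, green, blue; 384x512 float32, m along the optical axis (not along the pixel's ray), 0 where there is no reading.
- eyes.calibration(name): a dict with "camera_matrix" (3x3 intrinsics, pixels), "position" and "rotation" of the camera in the world; the wrist camera has in their place "mount" (4x4, takes a point from camera to tool coordinates, whose origin is the TCP and whose axes are the tool frame's). Camera axes: x right, y up, looking along -z (the intrinsics and any distortion apply to the point x, -y, -z); pixel columns grow to the right and rows downward; lengths in m; the calibration is good to about 2 mm. A picture is of the moment at which its call begins: read the wrist's pose just before it. calibration takes no time and is no camera call.
- manip.job_done(): hands the job in, once; it reports no verdict.
The state is a dict: "time_s": time; "q": joint angles; "dq": joint speeds; "tau": joint torques, N m; "eef_pos": TCP position; "eef_rot": TCP orientation; "contact_force": force on the tool from outside, world axes, zero at the start; "torque": the same for the moment, N m; "gripper_width": finger opening in m.
Only numpy, scipy, OpenCV 4.12 (cv2) and the standard library are available. Lean on these libraries where they do the work, as an engineer would, in place of code of your own. Each camera call takes 0.05 s, during which the arm holds its last target.

## Task

Two small tapas boards lie across the opening of the shallow crate: stack both squarely on the third one lying on the counter, edges in line, and let go of them. Then take the honing rod out of the crate - it is longer than the opening, so slide it back, tilt it and draw it out handle end first - and finish holding it in the gripper, still, with the whole rod at least 8 cm above the crate's top. Leave the bottle, the plate and the bowl where they stand.

Things in the scene. Friction and masses are not known exactly. Their poses are not given: they have to be found in the camera images.
- crate: shallow wooden crate fixed to the counter, 396 x 140 x 68 mm, +x along its length to the far end; origin: centre of underside. Inside: x -190 to 190, y -60 to 60 mm, floor 10 mm up, 50 mm clear height. Flat top at 68 mm: side walls, fixed 8 mm top boards over x -190 to -90 (near) and 130 to 190 (far). Opening between them: x -90 to 130, y -60 to 60 mm
- rod: honing rod, 300 mm, 250 g, loose on the crate floor along its length, handle to the far end, both ends under the top boards. Origin on underside, under its centre of mass; +x to the handle end. Black handle 24 x 24 mm, x -20 to 95 (grip its flat sides near x = 5); guard 36 wide, 24 high, x -28 to -20; round steel 12 mm thick, axis 12 mm up, x -205 to -28
- rod_tip (a point): centre of the honing rod's tip, the end of the steel (rod frame x = -205, z = 12 mm)
- rod_butt (a point): centre of the handle's end face (rod frame x = +95, z = 12 mm)
- board_a: plain pale oak tapas board, 160 x 58 x 14 mm, about 100 g, loose; origin at the centre of its underside, its x axis along the 160 mm, y along the 58 mm, z up. Starts lying flat across the crate's opening, nearer the robot, on the side walls' tops (underside 68 mm above the counter), its length across the crate
- board_b: plain pale oak tapas board, 160 x 58 x 14 mm, about 100 g, loose; origin at the centre of its underside, its x axis along the 160 mm, y along the 58 mm, z up. Starts lying flat across the crate's opening, farther from the robot, about 50 mm beyond the other, on the side walls' tops (underside 68 mm above the counter), its length across the crate
- board_base: plain pale oak tapas board, 160 x 58 x 14 mm, about 100 g, loose; origin at the centre of its underside, its x axis along the 160 mm, y along the 58 mm, z up. Starts lying flat on the counter to the robot's left; the pile is built on it
- bottle: standing bottle of dark green glass, 74 mm diameter, 290 mm tall, a bystander; origin at the centre of its underside
- plate: white plate, 150 mm diameter, 18 mm high, a bystander; origin at the centre of its underside
- bowl: terracotta bowl, 100 mm diameter, 45 mm high, a bystander; origin at the centre of its underside
There are look-alikes about, which are no part of the job. What is shaped like the board_a but black or turquoise is not meant.

How it is judged:
On the way:
1. both boards lie squarely on the third, in either order, and are let go (horizontal distance between each of board_a, board_b and board_base below 0.012 m and angle between the x axis of each of board_a, board_b and the x axis of board_base, either way round below 0.15 rad and angle between each of board_a, board_b's own z axis and vertical below 0.06 rad and contact force between the fingers and board_a below 0.2 N and linear speed of each of board_a, board_b below 0.02 m/s and contact force between the fingers and board_b below 0.2 N and height (world z) of board_base below 0.005 m and ((height (world z) of board_a between 0.009 and 0.019 m and height (world z) of board_b between 0.023 and 0.033 m) or (height (world z) of board_b between 0.009 and 0.019 m and height (world z) of board_a between 0.023 and 0.033 m)) and height (world z) of each of rod_butt, rod_tip below 0.055 m), for 0.2 s.
At the end, for the whole second after the job is handed in: Boards flat in one pile, either order on the base board, centres within 12 mm and edges within 0.15 rad, let go; honing rod gripped and still, both ends over 140 mm above the counter (72 mm above the crate), touching neither crate nor bottle (horizontal distance between each of board_a, board_b and board_base below 0.012 m and angle between the x axis of each of board_a, board_b and the x axis of board_base, either way round below 0.15 rad and angle between each of board_a, board_b's own z axis and vertical below 0.06 rad and contact force between the fingers and board_a below 0.2 N and linear speed of each of board_a, board_b below 0.02 m/s and contact force between the fingers and board_b below 0.2 N and height (world z) of board_base below 0.005 m and ((height (world z) of board_a between 0.009 and 0.019 m and height (world z) of board_b between 0.023 and 0.033 m) or (height (world z) of board_b between 0.009 and 0.019 m and height (world z) of board_a between 0.023 and 0.033 m)) and height (world z) of each of rod_tip, rod_butt above 0.14 m and contact force between the fingers and rod above 1 N and contact force between rod and crate below 0.1 N and contact force between rod and bottle below 0.1 N and linear speed of rod below 0.03 m/s and angular speed of rod below 0.2 rad/s); the arm keeps its last pose, push and grip.
It fails at once if the bottle was shifted by more than 25 mm (distance of bottle from where it was at the start of the episode above 0.025 m).
It fails at once if the plate was shifted by more than 25 mm (distance of plate from where it was at the start of the episode above 0.025 m).
It fails at once if the bowl was shifted by more than 25 mm (distance of bowl from where it was at the start of the episode above 0.025 m).
It also fails if it takes over 62 s, if anything falls off the work surface, if the arm or the gripper's body presses on something with over 40 N, if the wrist force passes 120 N, or if a joint passes its speed limit or range.

## Working session

There is one attempt and no reset: what is moved stays moved. The work goes in short steps, Python scripts to look and compute and a shell command to move; the robot and the scene stay as the last step left them, time stands still between calls to the robot, and variables do not carry over. Pictures are saved under pics/ and viewed, and the job is handed in when it is done.

```bash
ls; mkdir -p pics; python3 - <<'E'
from rig import manip, eyes
import cv2, numpy as np
print(manip.get_state())
for n in ["scene","top"]:
    p,d=eyes.grab_frame(n); cv2.imwrite(f"pics/{n}0.png",p[:,:,::-1]); np.save(f"pics/{n}0_d.npy",d); np.save(f"pics/{n}0.npy",p)
    print(n,eyes.calibration(n))
print(eyes.calibration("wrist"))
E
```

```text
pics
{'time_s': 0.0, 'q': array([ 1.18027182e+00,  9.18636846e-02,  1.23188399e+00,  8.42919090e-06,
        1.81980796e+00, -5.66413797e-02]), 'dq': array([-1.86008897e-03,  1.69469555e-03, -4.80395887e-04, -1.47044369e-03,
       -4.24325138e-05,  6.34209722e-04]), 'tau': array([ 1.43166246e-03, -4.46458089e+01, -4.06442821e+01,  6.98283431e-02,
        2.94060772e-02, -1.06519440e-04]), 'eef_pos': array([0.19647932, 0.56659884, 0.22150507]), 'eef_rot': array([ 3.0807876 ,  1.56883333, -1.96548244]), 'contact_force': array([ 0.34783926, -1.09449047,  0.28116654]), 'torque': array([-0.01671844, -0.0565911 , -0.00651259]), 'gripper_width': 0.0882181901616793}
scene {'camera_matrix': array([[471.30516052,   0.        , 253.15671772],
       [  0.        , 471.30516052, 191.75559837],
       [  0.        ,   0.        ,   1.        ]]), 'position': array([0.99125953, 0.44276294, 1.06166012]), 'rotation': array([ 0.61854141, -0.01520497,  2.40826251])}
top {'camera_matrix': array([[409.9433008 ,   0.        , 255.73527562],
       [  0.        , 409.9433008 , 193.26733006],
       [  0.        ,   0.        ,   1.        ]]), 'position': array([ 0.40337103, -0.04549166,  1.0964468 ]), 'rotation': array([ 0.11522854, -0.00652074, -1.5543377 ])}
{'camera_matrix': array([[293.61534751,   0.        , 255.91043563],
       [  0.        , 293.61534751, 188.60843693],
       [  0.        ,   0.        ,   1.        ]]), 'mount': array([[-5.66879888e-04,  2.40923912e-01, -9.70543841e-01,
        -1.61587730e-01],
       [-5.61943538e-05,  9.70543988e-01,  2.40923982e-01,
         6.53666338e-02],
       [ 9.99999838e-01,  1.91114044e-04, -5.36643303e-04,
        -1.50207029e-03],
       [ 0.00000000e+00,  0.00000000e+00,  0.00000000e+00,
         1.00000000e+00]])}
```

View pics/scene0.png

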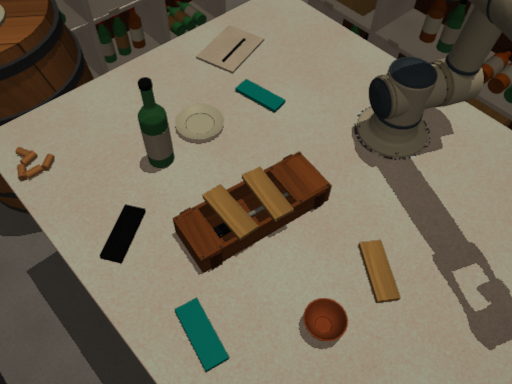

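View pics/top0.png

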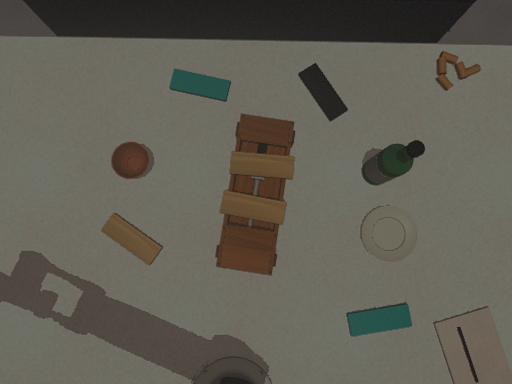

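The scene shows crate with boards at scene (265,193) and (230,211); in the top view these are (252,207) = board_a (nearer) and (262,165) = board_b. The only oak board on the counter is at top (132,239) / scene (379,270), to the robot's left (y>0). The black board (323,92) and the turquoise ones (200,85), (380,320) are look-alikes. Next, enlarged crops.

```bash
cat > h.py <<'E'
import numpy as np, cv2
from scipy.spatial.transform import Rotation as R
from rig import manip, eyes
def cam(name,st=None):
    c=eyes.calibration(name)
    if name=="wrist":
        st=st or manip.get_state()
        T=np.eye(4);T[:3,:3]=R.from_euler("xyz",st["eef_rot"]).as_matrix();T[:3,3]=st["eef_pos"]
        M=T@c["mount"]
    else:
        M=np.eye(4);M[:3,:3]=R.from_euler("xyz",c["rotation"]).as_matrix();M[:3,3]=c["position"]
    return c["camera_matrix"],M
def ray(K,M,uv):
    d=np.array([(uv[0]-K[0,2])/K[0,0],-(uv[1]-K[1,2])/K[1,1],-1.]); d=M[:3,:3]@d
    return M[:3,3],d
def onz(K,M,uv,z):
    o,d=ray(K,M,uv); return o+d*(z-o[2])/d[2]
def proj(K,M,p):
    q=M[:3,:3].T@(np.asarray(p)-M[:3,3]); return np.array([K[0,2]+K[0,0]*q[0]/-q[2],K[1,2]+K[1,1]*q[1]/q[2]])
def dep(K,M,uv,depth):
    o,d=ray(K,M,uv); return o+d*depth[int(round(uv[1])),int(round(uv[0]))]
def tri(rays):
    A=0;b=0
    for o,d in rays:
        d=d/np.linalg.norm(d);P=np.eye(3)-np.outer(d,d);A=A+P;b=b+P@o
    p=np.linalg.solve(A,b); return p,[np.linalg.norm((np.eye(3)-np.outer(d,d)/(d@d))@(p-o)) for o,d in rays]
E
python3 - <<'E'
from h import *
t=cv2.imread("pics/top0.png"); s=cv2.imread("pics/scene0.png")
cv2.imwrite("pics/c1.png",cv2.resize(t[105:285,85:305],None,fx=3.6,fy=3.3,interpolation=cv2.INTER_CUBIC)[:594,:792])
cv2.imwrite("pics/c2.png",cv2.resize(s[145:315,170:410],None,fx=3.3,fy=3.3,interpolation=cv2.INTER_CUBIC))
E
```

```text
(no output)
```

View pics/c1.png

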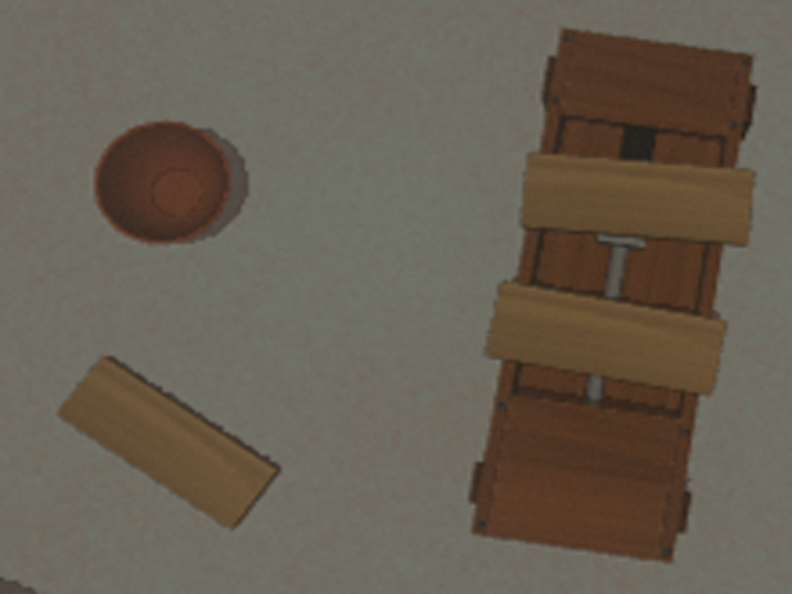

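View pics/c2.png

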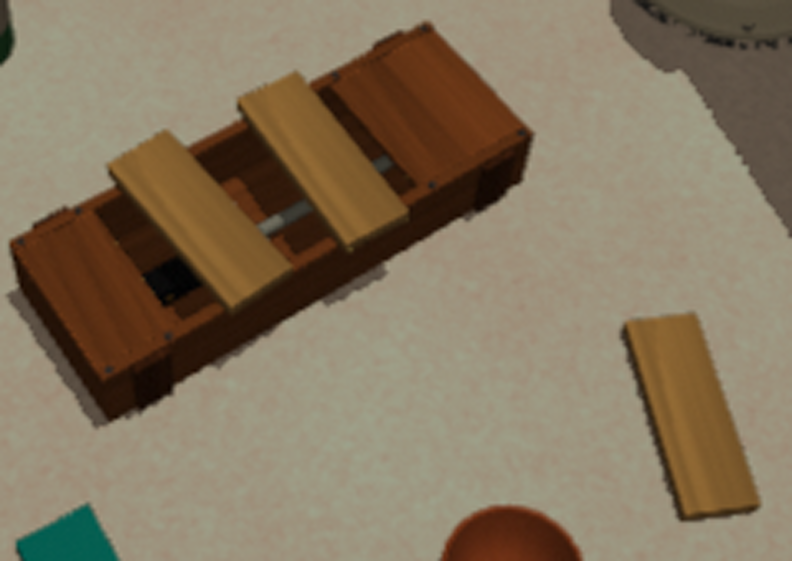

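```bash
python3 - <<'E'
from h import *
np.set_printoptions(precision=4,suppress=True)
Kt,Mt=cam("top");Ks,Ms=cam("scene")
T={'base':[(105,361),(276,469),(233,528),(60,411)],'b':[(528,154),(754,170),(748,243),(523,227)],'a':[(502,283),(725,320),(713,393),(487,355)]}
S={'base':[(630,322),(695,314),(758,506),(686,516)],'b':[(110,165),(165,131),(290,268),(235,302)],'a':[(240,98),(297,72),(408,208),(350,243)]}
dt=np.load("pics/top0_d.npy"); ds=np.load("pics/scene0_d.npy")
for k in T:
    z=.014 if k=='base' else .082
    t=[((u+.5)/3.6+85-.5,(v+.5)/3.3+105-.5) for u,v in T[k]]; s=[((u+.5)/3.3+170-.5,(v+.5)/3.3+145-.5) for u,v in S[k]]
    pt=[onz(Kt,Mt,x,z) for x in t]; ps=[onz(Ks,Ms,x,z) for x in s]
    print(k)
    P=[]
    for i in range(4):
        j=min(range(4),key=lambda j:np.linalg.norm(pt[i]-ps[j]))
        p,e=tri([ray(Kt,Mt,t[i]),ray(Ks,Ms,s[j])]); P.append(p)
        print(pt[i][:2],ps[j][:2],p,np.round(e,4))
    P=np.array(P); print("center tri",P.mean(0),"top",np.mean(pt,0),"scene",np.mean(ps,0))
    for Q in (np.array(pt),np.array(ps)):
        # long axis
        e=[Q[(i+1)%4]-Q[i] for i in range(4)]; L=[np.linalg.norm(x) for x in e]; print(np.round(L,4),[round(np.degrees(np.arctan2(x[1],x[0]))%180,2) for x in e])
    c=np.mean(t,0);c2=np.mean(s,0);print("depth",dep(Kt,Mt,c,dt),dep(Ks,Ms,c2,ds))
E
```

```text
base
[0.4672 0.3228] [0.4719 0.3272] [0.4676 0.3261 0.0049] [0.0002 0.0002]
[0.3837 0.1941] [0.3807 0.1974] [0.3823 0.1958 0.0141] [0.0022 0.0022]
[0.3371 0.2231] [0.3374 0.2263] [0.3362 0.2248 0.0107] [0.0011 0.0011]
[0.4268 0.3533] [0.4273 0.3568] [0.4262 0.3557 0.0103] [0.0012 0.0012]
center tri [0.4031 0.2756 0.01  ] top [0.4037 0.2733 0.014 ] scene [0.4043 0.2769 0.014 ]
[0.1534 0.0549 0.1581 0.0506] [np.float64(57.03), np.float64(148.07), np.float64(55.41), np.float64(142.9)]
[0.052  0.1585 0.0535 0.1587] [np.float64(146.28), np.float64(55.45), np.float64(146.44), np.float64(54.92)]
depth [0.4035 0.2726 0.0157] [0.4064 0.2795 0.0144]
b
[0.6262 0.0131] [0.6227 0.012 ] [0.6248 0.0134 0.0864] [0.0007 0.0007]
[ 0.6166 -0.1452] [ 0.6149 -0.1428] [ 0.6157 -0.1441  0.0819] [0.0014 0.0014]
[ 0.5602 -0.1414] [ 0.5625 -0.1398] [ 0.5609 -0.1418  0.0784] [0.0002 0.0002]
[0.5697 0.0153] [0.5735 0.0172] [0.5709 0.0152 0.0767] [0.0005 0.0005]
center tri [ 0.5931 -0.0643  0.0808] top [ 0.5932 -0.0645  0.082 ] scene [ 0.5934 -0.0634  0.082 ]
[0.1586 0.0565 0.1569 0.0565] [np.float64(86.53), np.
[... 196 characters left out ...]
[ 0.5941 -0.0606  0.0829]
a
[0.5267 0.0288] [0.5254 0.0307] [0.526  0.0297 0.0817] [0.0011 0.0011]
[ 0.5013 -0.1258] [ 0.4972 -0.1256] [ 0.5    -0.1244  0.086 ] [0.0014 0.0014]
[ 0.4462 -0.118 ] [ 0.4454 -0.1151] [ 0.4454 -0.1171  0.0806] [0.0014 0.0014]
[0.4721 0.0377] [0.471  0.0371] [0.4719 0.0377 0.0836] [0.0001 0.0001]
center tri [ 0.4858 -0.0435  0.083 ] top [ 0.4866 -0.0443  0.082 ] scene [ 0.4847 -0.0432  0.082 ]
[0.1567 0.0556 0.1579 0.0553] [np.float64(80.66), np.float64(171.93), np.float64(80.57), np.float64(170.71)]
[0.0528 0.1544 0.0548 0.1588] [np.float64(168.58), np.float64(80.47), np.float64(173.25), np.float64(79.75)]
depth [ 0.4866 -0.0444  0.0801] [ 0.4858 -0.0404  0.0829]
```

```bash
python3 - <<'E'
from h import *
np.set_printoptions(precision=4,suppress=True)
Kt,Mt=cam("top");Ks,Ms=cam("scene")
f=lambda L:[((u+.5)/3.6+85-.5,(v+.5)/3.3+105-.5) for u,v in L]
g=lambda L:[((u+.5)/3.3+170-.5,(v+.5)/3.3+145-.5) for u,v in L]
t=f([(562,30),(753,54),(672,560),(473,533)]); s=g([(105,380),(12,243),(429,24),(532,134)])
t=[onz(Kt,Mt,x,.068) for x in t]; s=[onz(Ks,Ms,x,.068) for x in s]
for Q in (t,s):
    Q=np.array(Q)[:,:2]; print(Q, Q.mean(0), [round(np.degrees(np.arctan2(*(v[::-1]))),2) for v in (Q[0]-Q[3],Q[1]-Q[2],Q[0]-Q[1],Q[3]-Q[2])], np.linalg.norm(Q[0]-Q[3]))
# rod points (steel axis) z~.022
print("rod top:",[onz(Kt,Mt,x,.022)[:2] for x in f([(621,240),(617,285),(597,385),(640,140)])])
print("rod scene:",[onz(Ks,Ms,x,.022)[:2] for x in g([(262,228),(305,210),(382,163),(170,282)])])
st=manip.get_state(); print(R.from_euler("xyz",st["eef_rot"]).as_matrix())
E
```

```text
[[ 0.7286 -0.0081]
 [ 0.7118 -0.1453]
 [ 0.3216 -0.092 ]
 [ 0.3393  0.045 ]] [ 0.5253 -0.0501] [np.float64(-7.77), np.float64(-7.79), np.float64(83.03), np.float64(82.62)] 0.39284423117958184
[[ 0.7284 -0.0073]
 [ 0.7094 -0.1436]
 [ 0.3201 -0.088 ]
 [ 0.3398  0.0466]] [ 0.5244 -0.0481] [np.float64(-7.9), np.float64(-8.14), np.float64(82.04), np.float64(81.68)] 0.39238451990876294
rod top: [array([ 0.5703, -0.0535]), array([ 0.5338, -0.0511]), array([ 0.4537, -0.0379]), array([ 0.6524, -0.0663])]
rod scene: [array([ 0.5396, -0.051 ]), array([ 0.5024, -0.041 ]), array([ 0.4239, -0.0332]), array([ 0.6261, -0.0611])]
[[-0.0006 -0.9448  0.3276]
 [-0.0016  0.3276  0.9448]
 [-1.      0.0001 -0.0017]]
```

```bash
python3 -m inch '[[[0,-2,0,0,0.184],[0,-2,0,0,0.184],[0,0,0,0,0.184],[0,0,0,0,0.184],[0,0,0,0,0.184],[0,0,0,0,0.184],[0,0,0,0,0.184],[0,0,0,0,0.184],[0,0,0,0,0.184],[0,0,0,0,0.184]]]' 20
cat > to.py <<'E'
import sys
from h import *
# to.py x y z zyaw_deg : shift in tool axes after no turn, and turn
x,y,z,yaw=map(float,sys.argv[1:5]); st=manip.get_state()
M=R.from_euler("xyz",st["eef_rot"]).as_matrix(); d=(np.array([x,y,z])-st["eef_pos"])*1000
cur=np.degrees(np.arctan2(M[1,2],M[0,2])); print("t",round(st["time_s"],2),"pos",np.round(st["eef_pos"],4),"zyaw",round(cur,2),"xaxis",np.round(M[:,0],3),"w",round(st["gripper_width"],4),"F",np.round(st["contact_force"],1))
print("shift now-axes",np.round(M.T@d,1),"turn",round(np.radians(cur-yaw),4))
a=np.radians(yaw);Z=np.array([np.cos(a),np.sin(a),0]);Y=np.array([-np.sin(a),np.cos(a),0])
print("shift after turn",np.round([-d[2],Y@d,Z@d],1))
E
python3 to.py .4035 .275 .2 -34.6
```

```text
time_s: 1.35
eef_pos: [0.1965, 0.5667, 0.226]
eef_rot: [-1.355, 1.57, -1.965]
contact_force: [0.3, -0.4, -1.0]
gripper_width: 0.0879
t 1.35 pos [0.1965 0.5667 0.226 ] zyaw -34.9 xaxis [-0.    -0.001 -1.   ] w 0.0879 F [ 0.3 -0.4 -1. ]
shift now-axes [  26.2 -120.8  336.6] turn -0.0052
shift after turn [  26.  -122.6  336. ]
```

```bash
python3 -m inch '[[[0,2,-10,25,0],[0,3,-16,44,0],[0,3,-16,45,0],[0,3,-16,45,0],[0,3,-16,45,0],[0,3,-16,45,0],[0,3,-16,45,0],[0,3,-10,28,0],[0,3,-5,14,0],[0,0,0,0,0]]]'
python3 - <<'E'
from h import *
st=manip.get_state(); p,d=eyes.grab_frame("wrist"); cv2.imwrite("pics/w1.png",p[:,:,::-1]); np.savez("pics/w1.npz",p=p,d=d,M=cam("wrist",st)[1],K=cam("wrist",st)[0]); print(st["eef_pos"])
E
```

```text
time_s: 2.6
eef_pos: [0.4047, 0.2764, 0.2]
eef_rot: [-2.216, 1.57, -2.82]
contact_force: [-0.1, 0.2, 0.3]
gripper_width: 0.088
[0.40471763 0.27635208 0.20004488]
```

View pics/w1.png

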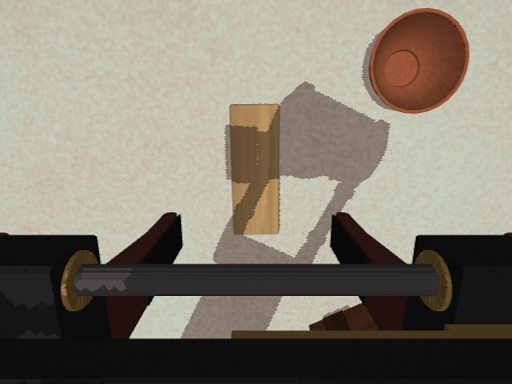

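Wrist view: base board with corners (231,104), (279,104), (279,234), (233,234); bowl at (420,60), well clear of the jaws.

```bash
python3 - <<'E'
from h import *
w=np.load("pics/w1.npz"); K,M=w["K"],w["M"]
cv2.imwrite("pics/w1c.png",cv2.resize(w["p"][90:250,200:310,::-1],None,fx=3.7,fy=3.7,interpolation=cv2.INTER_CUBIC))
E
```

```text
(no output)
```

View pics/w1c.png

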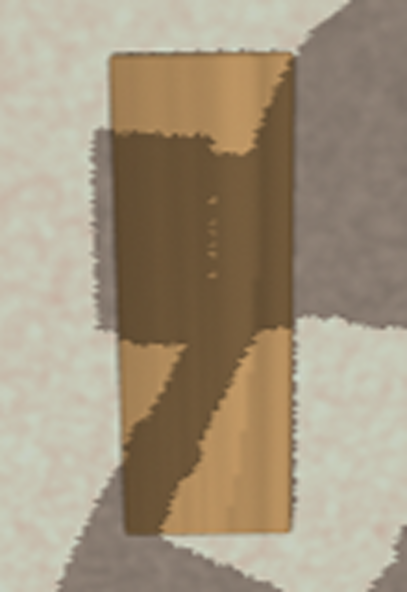

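```bash
cat > rect.py <<'E'
from h import *
def fit(K,M,uv,z):
    P=np.array([onz(K,M,x,z)[:2] for x in uv]); e=[P[(i+1)%4]-P[i] for i in range(4)]
    L=[np.linalg.norm(x) for x in e]
    (c,s,a)=cv2.minAreaRect(P.astype(np.float32)*1000)
    print("center",np.round(P.mean(0),4),"len",np.round(L,4),"ang",[round(np.degrees(np.arctan2(x[1],x[0]))%180,2) for x in e])
    return P
E
python3 - <<'E'
from rect import *
w=np.load("pics/w1.npz"); K,M,d=w["K"],w["M"],w["d"]
uv=[((u+.5)/3.7+199.5,(v+.5)/3.7+89.5) for u,v in [(111,54),(294,54),(291,533),(126,534)]]
fit(K,M,uv,.014); print(dep(K,M,np.mean(uv,0),d),dep(K,M,(215,110),d))
Ks,Ms=cam("scene")
E
```

```text
center [0.4028 0.2747] len [0.0563 0.158  0.0566 0.1584] ang [np.float64(145.37), np.float64(56.1), np.float64(145.79), np.float64(56.0)]
[0.40496812 0.27797111 0.01221349] [4.04836255e-01 3.61910402e-01 1.07321925e-04]
```

```bash
python3 to.py .486 -.044 .18 -9.5
```

```text
t 2.65 pos [0.4044 0.277  0.2004] zyaw -34.56 xaxis [-0.001  0.    -1.   ] w 0.0879 F [-0.6  0.6 -0.8]
shift now-axes [  20.2 -218.1  249.3] turn -0.4374
shift after turn [  20.4 -303.1  133.5]
```

```bash
python3 -m inch '[[[0,0,0,0,-0.146],[0,0,0,0,-0.146],[0,0,0,0,-0.146],[0,2,-25,10,0],[0,3,-45,20,0],[0,3,-50,22,0],[0,3,-50,22,0],[0,3,-50,22,0],[0,3,-48,20,0],[0,3,-25,12,0],[0,0,-10,5,0],[0,0,0,0,0]]]'
python3 - <<'E'
from h import *
st=manip.get_state(); p,d=eyes.grab_frame("wrist"); cv2.imwrite("pics/w2.png",p[:,:,::-1]); np.savez("pics/w2.npz",p=p,d=d,M=cam("wrist",st)[1],K=cam("wrist",st)[0]); print(st["eef_pos"])
E
```

```text
time_s: 4.15
eef_pos: [0.4863, -0.0432, 0.1807]
eef_rot: [2.023, 1.57, 1.859]
contact_force: [0.0, -0.4, -0.6]
gripper_width: 0.0875
[ 0.48627401 -0.04322116  0.18071028]
```

View pics/w2.png

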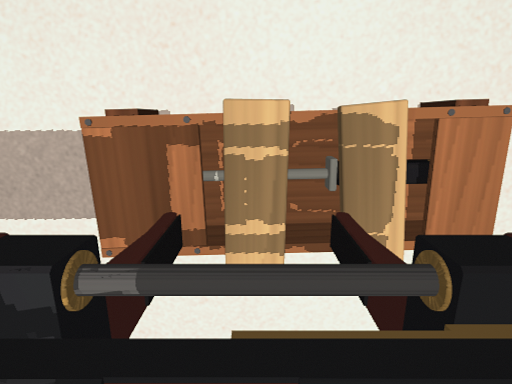

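Wrist view: board_a corners at (223,99), (289,99), its sides running to (225,264)/(285,264); board_b corners (340,107), (407,99); the rod's guard at about (332,172), steel at (270,175).

```bash
python3 - <<'E'
from rect import *
w=np.load("pics/w2.npz"); K,M,d=w["K"],w["M"],w["d"]
cv2.imwrite("pics/w2c.png",cv2.resize(w["p"][85:275,190:440,::-1],None,fx=3.1,fy=3.1,interpolation=cv2.INTER_CUBIC))
print(fit(K,M,[(223,99),(289,99),(285,264),(225,264)],.082))
print(fit(K,M,[(340,107),(407,99),(404,258),(347,258)],.082))
E
python3 to.py .486 -.044 .062 -9.5
```

```text
center [ 0.4858 -0.0423] len [0.056  0.1542 0.0585 0.1542] ang [np.float64(170.57), np.float64(80.67), np.float64(170.6), np.float64(79.75)]
[[ 0.47122494  0.03822428]
 [ 0.52651695  0.02903928]
 [ 0.50153533 -0.12308037]
 [ 0.44378902 -0.11351927]]
center [ 0.593  -0.0585] len [0.0568 0.1485 0.0553 0.1421] ang [np.float64(177.19), np.float64(86.51), np.float64(170.6), np.float64(87.24)]
[[ 0.56860017  0.01541203]
 [ 0.625319    0.01262647]
 [ 0.61627942 -0.13558927]
 [ 0.56175977 -0.12656118]]
t 4.2 pos [ 0.4862 -0.0428  0.1808] zyaw -9.39 xaxis [ 0.     0.001 -1.   ] w 0.0878 F [0.  0.2 1. ]
shift now-axes [118.8  -1.3  -0. ] turn 0.002
shift after turn [118.8  -1.2  -0. ]
```

View pics/w2c.png

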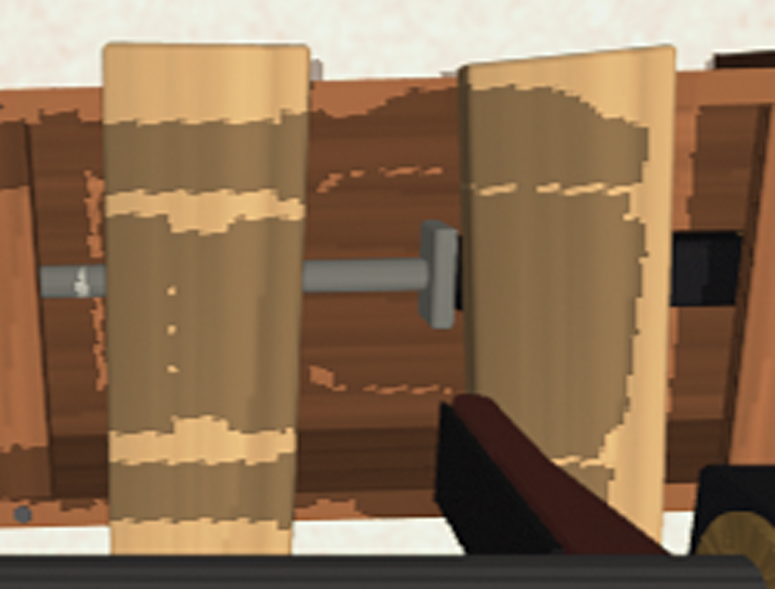

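```bash
python3 -m inch '[[[0,25,-1,0,0],[0,40,0,0,0],[0,25,0,0,0],[0,15,0,0,0],[0,5,0,0,0],[0,0,0,0,0],[0.5,0,0,0,0],[0.5,0,0,0,0],[0.5,0,0,0,0],[0.5,0,0,0,0],[0.5,0,0,0,0]]]' 25; python3 to.py .486 -.044 .071 -9.5
```

```text
time_s: 5.58
eef_pos: [0.4861, -0.0451, 0.0709]
eef_rot: [-0.115, 1.57, -0.28]
contact_force: [-0.2, -0.1, 3.0]
gripper_width: 0.0578
t 5.58 pos [ 0.4861 -0.0451  0.0709] zyaw -9.46 xaxis [ 0. -0. -1.] w 0.0578 F [-0.2 -0.1  3. ]
shift now-axes [-0.1  1.1 -0.3] turn 0.0007
shift after turn [-0.1  1.1 -0.3]
```

```bash
python3 -m inch '[[[0.5,-10,0,0,0],[0.5,-25,0,0,0],[0.5,-30,0,0,0],[0.5,-15,0,0,0],[0.5,0,0,0,0]]]'; python3 to.py .4033 .2745 .05 -34.3; python3 - <<'E'
from h import *
p,d=eyes.grab_frame("scene"); cv2.imwrite("pics/s1.png",p[:,:,::-1])
E
```

```text
time_s: 6.2
eef_pos: [0.4866, -0.0451, 0.1518]
eef_rot: [0.012, 1.569, -0.152]
contact_force: [-0.8, 0.4, -1.5]
gripper_width: 0.058
t 6.2 pos [ 0.4866 -0.0451  0.1518] zyaw -9.45 xaxis [ 0.002 -0.    -1.   ] w 0.058 F [-0.8  0.4 -1.5]
shift now-axes [ 101.5  301.6 -134.9] turn 0.4337
shift after turn [ 101.8  217.1 -248.9]
```

View pics/s1.png

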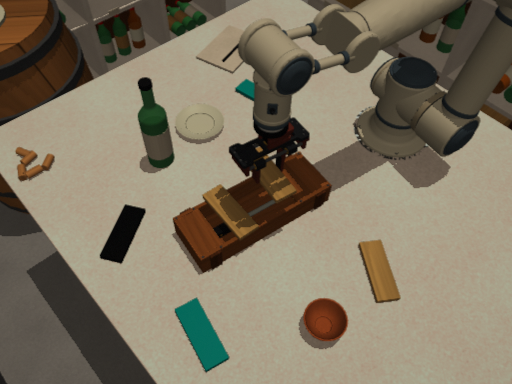

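Board_a is held level at about scene (278,175), clear of the crate; board_b undisturbed at (230,211).

```bash
python3 -m inch '[[[0.5,0,20,-10,0],[0.5,0,42,-19,0],[0.5,0,50,-22,0],[0.5,0,50,-22,0],[0.5,0,50,-22,0],[0.5,0,45,-20,0],[0.5,0,30,-14,0],[0.5,0,15,-6,0],[0.5,10,0,0,0.145],[0.5,10,0,0,0.145],[0.5,10,0,0,0.144],[0.5,10,0,0,0]]]'; python3 to.py .4033 .2745 .018 -34.3
```

```text
time_s: 7.75
eef_pos: [0.4025, 0.2742, 0.1094]
eef_rot: [-1.791, 1.569, -2.39]
contact_force: [0.6, -0.5, -1.3]
gripper_width: 0.0581
t 7.75 pos [0.4025 0.2742 0.1094] zyaw -34.3 xaxis [-0.001 -0.001 -1.   ] w 0.0581 F [ 0.6 -0.5 -1.3]
shift now-axes [91.4  0.8  0.6] turn -0.0
shift after turn [91.4  0.7  0.6]
```

```bash
python3 -m inch '[[[0.5,25,1,0.5,0],[0.5,35,0,0,0],[0.5,18,0,0,0],[0.5,8,0,0,0],[0.5,4,0,0,0],[0.5,2,0,0,0],[0.5,0,0,0,0],[0.5,0,0,0,0]]]'; python3 to.py .4033 .2745 .017 -34.3
```

```text
time_s: 8.75
eef_pos: [0.4037, 0.2758, 0.0193]
eef_rot: [1.115, 1.57, 0.516]
contact_force: [0.2, -0.2, -0.3]
gripper_width: 0.0574
t 8.75 pos [0.4037 0.2758 0.0193] zyaw -34.31 xaxis [ 0.001  0.001 -1.   ] w 0.0574 F [ 0.2 -0.2 -0.3]
shift now-axes [ 2.3 -1.3  0.4] turn -0.0002
shift after turn [ 2.3 -1.3  0.4]
```

```bash
python3 -m inch '[[[0.5,1,-1,0,0],[0.5,1,0,0,0],[0.5,0,0,0,0],[0.5,0,0,0,0]]]'; python3 to.py .4033 .2745 .017 -34.3
```

```text
time_s: 9.25
eef_pos: [0.4029, 0.2747, 0.0169]
eef_rot: [0.682, 1.571, 0.083]
contact_force: [-1.2, -0.9, 3.2]
gripper_width: 0.0581
t 9.25 pos [0.4029 0.2747 0.0169] zyaw -34.32 xaxis [ 0.  0. -1.] w 0.0581 F [-1.2 -0.9  3.2]
shift now-axes [-0.1  0.   0.5] turn -0.0004
shift after turn [-0.1  0.   0.5]
```

Slight upward contact (3 N): seated. Release and lift.

```bash
python3 -m inch '[[[0.25,0,0,0,0],[0,0,0,0,0],[0,0,0,0,0],[0,0,0,0,0],[0,-10,0,0,0],[0,-30,0,0,0],[0,-45,0,0,0],[0,-50,0,0,0],[0,-45,0,0,0],[0,-15,0,0,0],[0,0,0,0,0]]]'; python3 to.py .593 -.064 .18 -3.3
python3 - <<'E'
from h import *
st=manip.get_state(); p,d=eyes.grab_frame("wrist"); cv2.imwrite("pics/w3.png",p[:,:,::-1]); np.savez("pics/w3.npz",p=p,d=d,M=cam("wrist",st)[1],K=cam("wrist",st)[0]); 
cv2.imwrite("pics/w3c.png",cv2.resize(p[90:250,200:310,::-1],None,fx=3.7,fy=3.7,interpolation=cv2.INTER_CUBIC))
E
```

```text
time_s: 10.62
eef_pos: [0.4031, 0.2749, 0.2124]
eef_rot: [1.102, 1.569, 0.503]
contact_force: [0.2, -1.1, -0.3]
gripper_width: 0.0877
t 10.62 pos [0.4031 0.2749 0.2124] zyaw -34.32 xaxis [ 0.002  0.001 -1.   ] w 0.0877 F [ 0.2 -1.1 -0.3]
shift now-axes [  32.4 -172.9  347.9] turn -0.5414
shift after turn [  32.4 -327.5  209.1]
```

View pics/w3c.png

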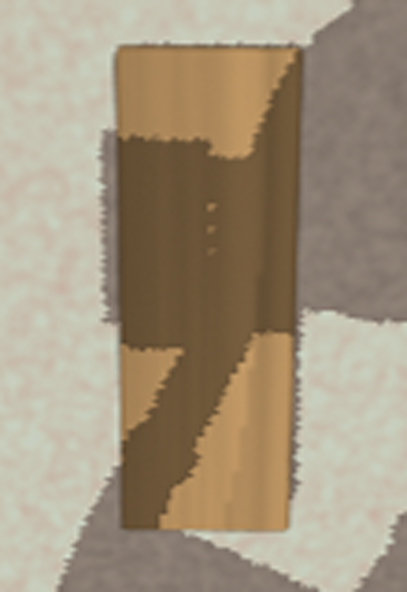

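```bash
python3 - <<'E'
from rect import *
w=np.load("pics/w3.npz"); K,M,d=w["K"],w["M"],w["d"]
uv=[((u+.5)/3.7+199.5,(v+.5)/3.7+89.5) for u,v in [(118,46),(297,46),(290,529),(121,529)]]
fit(K,M,uv,.028); print(dep(K,M,np.mean(uv,0),d))
E
```

```text
center [0.4032 0.2753] len [0.0547 0.158  0.0576 0.158 ] ang [np.float64(145.68), np.float64(55.94), np.float64(145.68), np.float64(54.91)]
[0.40563378 0.27879152 0.02791631]
```

```bash
python3 -m inch '[[[0,0,0,0,-0.18],[0,0,0,0,-0.18],[0,0,0,0,-0.18],[0,2,-20,13,0],[0,4,-38,25,0],[0,5,-48,31,0],[0,5,-48,31,0],[0,5,-48,31,0],[0,5,-48,31,0],[0,5,-40,25,0],[0,1,-25,15,0],[0,0,-10,6,0]]]'; python3 to.py .593 -.064 .18 -3.3
```

```text
time_s: 12.18
eef_pos: [0.5906, -0.0632, 0.1763]
eef_rot: [3.043, 1.566, 2.982]
contact_force: [-0.7, 0.5, 0.4]
gripper_width: 0.0878
t 12.18 pos [ 0.5906 -0.0632  0.1763] zyaw -3.49 xaxis [-0.005  0.001 -1.   ] w 0.0878 F [-0.7  0.5  0.4]
shift now-axes [-3.7 -0.6  2.4] turn -0.0033
shift after turn [-3.7 -0.6  2.4]
```

```bash
python3 -m inch '[[[0,0,-1,2,0],[0,30,0,0,0],[0,40,0,0,0],[0,25,0,0,0],[0,8,0,0,0],[0,2,0,0,0],[0,0,0,0,0],[0.5,0,0,0,0],[0.5,0,0,0,0],[0.5,0,0,0,0],[0.5,0,0,0,0]]]' 25; python3 to.py .593 -.064 .071 -3.3
```

```text
time_s: 13.55
eef_pos: [0.5933, -0.0631, 0.0748]
eef_rot: [-0.143, 1.571, -0.203]
contact_force: [0.4, -0.2, 1.4]
gripper_width: 0.0574
t 13.55 pos [ 0.5933 -0.0631  0.0748] zyaw -3.39 xaxis [ 0. -0. -1.] w 0.0574 F [ 0.4 -0.2  1.4]
shift now-axes [ 3.8 -0.9 -0.3] turn -0.0015
shift after turn [ 3.8 -0.9 -0.3]
```

```bash
python3 -m inch '[[[0.2,0,0,0,0],[0.1,2,0,0,0],[0.1,2,-1,0,0],[0.1,0,0,0,0],[0.5,0,0,0,0],[0.5,0,0,0,0],[0.5,0,0,0,0],[0.5,0,0,0,0],[0.5,0,0,0,0]]]' 25; python3 to.py .593 -.064 .071 -3.3
```

```text
time_s: 14.68
eef_pos: [0.5932, -0.0641, 0.0707]
eef_rot: [-0.149, 1.571, -0.208]
contact_force: [-0.9, 0.1, 1.1]
gripper_width: 0.0576
t 14.68 pos [ 0.5932 -0.0641  0.0707] zyaw -3.38 xaxis [ 0. -0. -1.] w 0.0576 F [-0.9  0.1  1.1]
shift now-axes [-0.3  0.1 -0.2] turn -0.0014
shift after turn [-0.3  0.1 -0.2]
```

```bash
python3 -m inch '[[[0.5,-10,0,0,0],[0.5,-30,0,0,0],[0.5,-35,0,0,0],[0.5,-5,20,-13,0],[0.5,0,40,-26,0],[0.5,0,48,-31,0],[0.5,0,48,-31,0],[0.5,0,48,-31,0],[0.5,0,48,-31,0],[0.5,0,40,-25,0],[0.5,0,25,-15,0],[0.5,0,10,-6,0]]]'; python3 to.py .4033 .2748 .08 -34.3
```

```text
time_s: 16.18
eef_pos: [0.4017, 0.2761, 0.1495]
eef_rot: [-2.762, 1.569, -2.818]
contact_force: [-0.3, 0.0, -1.6]
gripper_width: 0.0577
t 16.18 pos [0.4017 0.2761 0.1495] zyaw -3.21 xaxis [-0.002 -0.001 -1.   ] w 0.0577 F [-0.3  0.  -1.6]
shift now-axes [69.5 -1.1  1.8] turn 0.5426
shift after turn [69.5 -0.1  2.1]
```

```bash
python3 -m inch '[[[0.5,10,0,0,0.181],[0.5,15,0,0,0.181],[0.5,20,0,0,0.181],[0.5,20,0,2,0],[0.5,20,0,0,0],[0.5,15,0,0,0],[0.5,7,0,0,0],[0.5,4,0,0,0],[0.5,0,0,0,0],[0.5,0,0,0,0]]]'; python3 to.py .4033 .2748 .031 -34.3
```

```text
time_s: 17.42
eef_pos: [0.4058, 0.2738, 0.0404]
eef_rot: [1.139, 1.57, 0.537]
contact_force: [-0.5, -0.5, -0.5]
gripper_width: 0.0578
t 17.43 pos [0.4058 0.2738 0.0404] zyaw -34.48 xaxis [ 0.001  0.001 -1.   ] w 0.0578 F [-0.5 -0.5 -0.5]
shift now-axes [ 9.3 -0.6 -2.7] turn -0.0032
shift after turn [ 9.4 -0.6 -2.6]
```

```bash
python3 -m inch '[[[0.5,3,0,-2.5,0],[0.5,3,0,0,0],[0.5,2,0,0,0],[0.5,1,0,0,0],[0.5,0,0,0,0],[0.5,0,0,0,0]]]'; python3 to.py .4033 .2748 .031 -34.3
```

```text
time_s: 18.18
eef_pos: [0.4034, 0.275, 0.0307]
eef_rot: [1.306, 1.571, 0.704]
contact_force: [-0.9, -0.2, -0.3]
gripper_width: 0.058
t 18.18 pos [0.4034 0.275  0.0307] zyaw -34.49 xaxis [ 0.  0. -1.] w 0.058 F [-0.9 -0.2 -0.3]
shift now-axes [-0.3 -0.2 -0. ] turn -0.0034
shift after turn [-0.3 -0.2 -0. ]
```

```bash
python3 -m inch '[[[0.25,0.5,0,0,0],[0,0,0,0,0],[0,0,0,0,0],[0,0,0,0,0],[0,-10,0,0,0],[0,-30,0,0,0],[0,-45,0,0,0],[0,-50,0,0,0],[0,-35,0,0,0],[0,-10,0,0,0],[0,0,0,0,0]]]'; python3 to.py .56 -.054 .2 82.2
python3 - <<'E'
from h import *
st=manip.get_state(); p,d=eyes.grab_frame("wrist"); np.savez("pics/w4.npz",p=p,d=d,M=cam("wrist",st)[1],K=cam("wrist",st)[0]); 
a=cv2.resize(p[90:250,200:310,::-1],None,fx=3.7,fy=3.7,interpolation=cv2.INTER_CUBIC)
cv2.imwrite("pics/w4c.png",a)
p,d=eyes.grab_frame("top"); cv2.imwrite("pics/t4.png",p[:,:,::-1])
cv2.imwrite("pics/t4c.png",cv2.resize(p[105:285,205:305,::-1],None,fx=3.3,fy=3.3,interpolation=cv2.INTER_CUBIC))
p,d=eyes.grab_frame("scene"); cv2.imwrite("pics/s4.png",p[:,:,::-1])
cv2.imwrite("pics/s4c.png",cv2.resize(p[145:275,170:340,::-1],None,fx=4.4,fy=4.4,interpolation=cv2.INTER_CUBIC))
E
```

```text
time_s: 19.55
eef_pos: [0.4035, 0.275, 0.2101]
eef_rot: [1.033, 1.57, 0.431]
contact_force: [0.1, -0.2, -0.9]
gripper_width: 0.0881
t 19.55 pos [0.4035 0.275  0.2101] zyaw -34.49 xaxis [ 0.  0. -1.] w 0.0881 F [ 0.1 -0.2 -0.9]
shift now-axes [  10.1 -182.5  315.3] turn -2.0367
shift after turn [  10.1 -199.7 -304.7]
```

View pics/w4c.png

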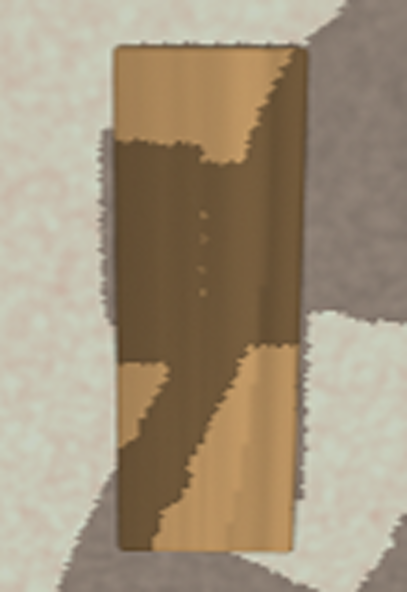

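View pics/t4c.png

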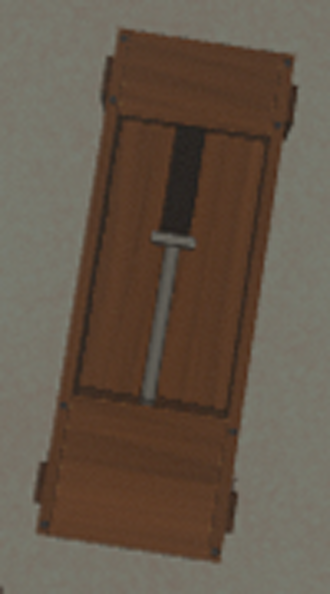

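View pics/s4c.png

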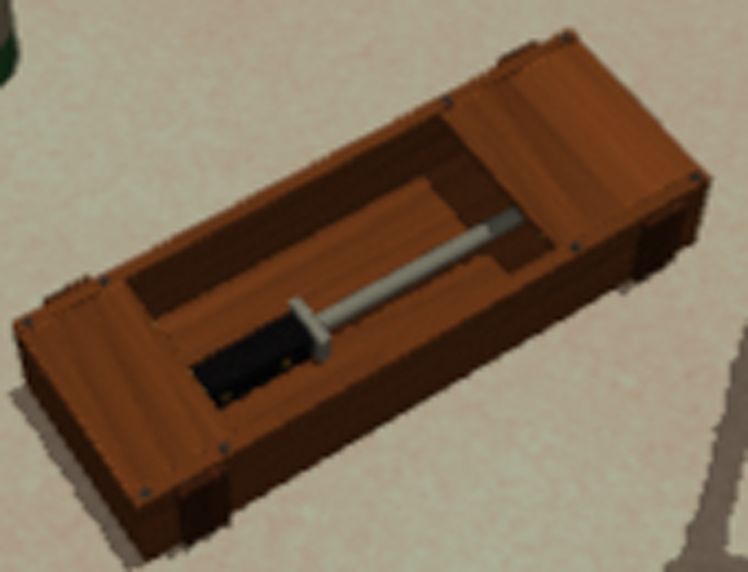

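```bash
python3 - <<'E'
from rect import *
np.set_printoptions(precision=4,suppress=True)
w=np.load("pics/w4.npz"); K,M,d=w["K"],w["M"],w["d"]
uv=[((u+.5)/3.7+199.5,(v+.5)/3.7+89.5) for u,v in [(115,46),(302,46),(293,550),(118,550)]]
fit(K,M,uv,.042); print(dep(K,M,np.mean(uv,0),d))
Kt,Mt=cam("top");Ks,Ms=cam("scene")
c=np.array([.525,-.0493]);a=np.radians(-7.8);ex=np.array([np.cos(a),np.sin(a)]);ey=np.array([-ex[1],ex[0]])
def show(n,p): q=p[:2]-c; print(n,p[:2],"crate",round(1000*(q@ex),1),round(1000*(q@ey),1))
f=lambda u,v:((u+.5)/3.3+204.5,(v+.5)/3.3+104.5); g=lambda u,v:((u+.5)/4.4+169.5,(v+.5)/4.4+144.5)
for n,u,z in [("guard",(174,240),.034),("gL",(153,238),.034),("gR",(195,244),.034),("steel1",(170,258),.022),("steel2",(149,400),.022),("hfar",(190,128),.034),("hguard",(178,230),.034),("hL",(164,225),.034),("hR",(189,229),.034)]: show("top "+n,onz(Kt,Mt,f(*u),z))
for n,u,z in [("gL",(326,335),.034),("gR",(293,299),.034),("steel",(330,318),.026),("steel2",(515,218),.022)]: show("scn "+n,onz(Ks,Ms,g(*u),z))
for n,(u,v) in {"guard":((174,240),(309,317))}.items(): print(tri([ray(Kt,Mt,f(u,v)),ray(Ks,Ms,g(*(309,317)))]))
E
```

```text
center [0.4031 0.2746] len [0.0545 0.1579 0.0571 0.158 ] ang [np.float64(145.5), np.float64(55.63), np.float64(145.52), np.float64(54.67)]
[0.4055 0.278  0.0405]
top guard [ 0.5684 -0.054 ] crate 43.7 1.2
top gL [ 0.5697 -0.0373] crate 42.7 18.0
top gR [ 0.5655 -0.0707] crate 43.0 -15.7
top steel1 [ 0.5556 -0.0511] crate 30.6 2.3
top steel2 [ 0.4418 -0.0364] crate -84.2 1.5
top hfar [ 0.6595 -0.0654] crate 135.4 2.3
top hguard [ 0.5765 -0.0571] crate 52.1 -0.7
top hL [ 0.5803 -0.0459] crate 54.4 10.9
top hR [ 0.5775 -0.0658] crate 54.2 -9.2
scn gL [ 0.5693 -0.0385] crate 42.4 16.7
scn gR [ 0.5674 -0.0701] crate 44.8 -14.8
scn steel [ 0.5564 -0.0495] crate 31.2 4.0
scn steel2 [ 0.4216 -0.0307] crate -105.0 4.4Traceback (most recent call last):
  File "<stdin>", line 12, in <module>
  File "<stdin>", line 9, in <lambda>
TypeError: can only concatenate tuple (not "float") to tuple
```

```bash
python3 to.py .597 -.0576 .16 -97.8
```

```text
t 19.7 pos [0.4028 0.2746 0.208 ] zyaw -34.49 xaxis [-0.003 -0.002 -1.   ] w 0.0878 F [-0.5  0.5 -0.2]
shift now-axes [  48.  -163.7  348.2] turn 1.1049
shift after turn [ 48.  237.5 302.8]
```

```bash
python3 -m inch '[[[0,0,0,0,0.184],[0,0,0,0,0.184],[0,0,0,0,0.184],[0,0,0,0,0.184],[0,0,0,0,0.184],[0,0,0,0,0.184],[0.4,0,15,20,0],[0.4,0,31,40,0],[0.4,0,36,45,0],[0.4,4,36,45,0],[0.4,6,36,45,0],[0.4,8,36,45,0]]]'; python3 -m inch '[[[0.4,10,28,36,0],[0.4,10,14,20,0],[0.4,10,5,7,0],[0.4,0,0,0,0],[0.4,0,0,0,0]]]';  python3 to.py .597 -.0576 .014 -97.8
python3 - <<'E'
from h import *
st=manip.get_state(); p,d=eyes.grab_frame("wrist"); cv2.imwrite("pics/w5.png",p[:,:,::-1]); np.savez("pics/w5.npz",p=p,d=d,M=cam("wrist",st)[1],K=cam("wrist",st)[0]); print(st["eef_pos"])
E
```

```text
time_s: 21.2
eef_pos: [0.5595, 0.0099, 0.1903]
eef_rot: [-1.575, 1.569, 3.003]
contact_force: [-0.6, 0.3, 0.3]
gripper_width: 0.0528
time_s: 21.82
eef_pos: [0.5972, -0.0558, 0.1627]
eef_rot: [2.177, 1.57, 0.473]
contact_force: [0.4, -0.0, 0.5]
gripper_width: 0.0527
t 21.82 pos [ 0.5972 -0.0558  0.1627] zyaw -97.65 xaxis [ 0.001  0.    -1.   ] w 0.0527 F [ 0.4 -0.   0.5]
shift now-axes [ 1.487e+02 -1.000e-01  1.900e+00] turn 0.0026
shift after turn [148.7   0.    1.8]
[ 0.59721662 -0.05577224  0.16273748]
```

View pics/w5.png

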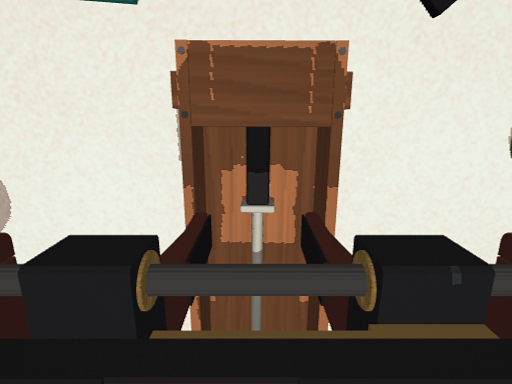

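Wrist view: guard at (257,206), handle (258,130–200), far-board edge at row 126, steel down to (257,250); rod is centred between the fingers (190–325).

```bash
python3 - <<'E'
from h import *
w=np.load("pics/w5.npz"); K,M,d=w["K"],w["M"],w["d"]
Kt,Mt=cam("top")
for n,uv,z in [("guard",(257.5,205.5),.034),("hnd",(258.5,135),.034),("hnd2",(257.5,195),.034),("edge",(258,126),.068),("handle L",(247,160),.034),("handle R",(270,160),.034),("steel",(257,240),.026)]:
    print(n,np.round(onz(K,M,uv,z),4),np.round(dep(K,M,uv,d),4))
print(np.round(tri([ray(K,M,(257.5,205.5)),ray(Kt,Mt,(174.5/3.3+204.5,240.5/3.3+104.5))])[0],4))
E
```

```text
guard [ 0.5721 -0.0553  0.034 ] [ 0.5718 -0.0553  0.0328]
hnd [ 0.6432 -0.0658  0.034 ] [ 0.6432 -0.0658  0.0328]
hnd2 [ 0.5833 -0.0568  0.034 ] [ 0.5831 -0.0568  0.0334]
edge [ 0.653  -0.0664  0.068 ] [ 0.6529 -0.0664  0.0668]
handle L [ 0.6204 -0.0512  0.034 ] [ 0.6202 -0.0511  0.0325]
handle R [ 0.6174 -0.0739  0.034 ] [ 0.6618 -0.0661  0.3244]
steel [ 0.5306 -0.0493  0.026 ] [ 0.5312 -0.0494  0.0275]
[ 0.5697 -0.0545  0.0258]
```

```bash
python3 -m inch '[[[0.4,20,2,3,0],[0.4,35,0,0,0],[0.4,40,0,0,0],[0.4,25,0,0,0],[0.4,15,0,0,0],[0.4,8,0,0,0],[0.4,2,0,0,0],[0.4,0,0,0,0],[0.4,0,0,0,0]]]'; python3 to.py .599 -.0590 .015 -97.8
```

```text
time_s: 23.0
eef_pos: [0.5996, -0.0605, 0.0182]
eef_rot: [1.557, 1.569, -0.149]
contact_force: [0.1, -0.7, -0.2]
gripper_width: 0.0521
t 23.0 pos [ 0.5996 -0.0605  0.0182] zyaw -97.74 xaxis [ 0.002 -0.    -1.   ] w 0.0521 F [ 0.1 -0.7 -0.2]
shift now-axes [ 3.2 -0.8 -1.4] turn 0.001
shift after turn [ 3.2 -0.8 -1.4]
```

```bash
python3 -m inch '[[[0.4,3,-1,-1,0],[0.6,0,0,0,0],[0.9,0,0,0,0],[0.9,0,0,0,0],[0.9,0,0,0,0],[0.9,0,0,0,0],[0.9,0,0,0,0]]]' 20; python3 to.py .599 -.0590 .015 -97.8
```

```text
time_s: 23.88
eef_pos: [0.5981, -0.0592, 0.0141]
eef_rot: [-3.119, 1.571, 1.458]
contact_force: [0.1, 0.3, 0.4]
gripper_width: 0.0241
t 23.88 pos [ 0.5981 -0.0592  0.0141] zyaw -97.74 xaxis [ 0.  0. -1.] w 0.0241 F [0.1 0.3 0.4]
shift now-axes [-0.9  0.8 -0.3] turn 0.001
shift after turn [-0.9  0.8 -0.3]
```

```bash
python3 -m inch '[[[0.9,-1,-4,0,0],[0.9,0,-8,0,0],[0.9,0,-10,0,0],[0.9,0,-10,0,0],[0.9,0,-8,0,0],[0.9,0,-4,0,0],[0.9,0,-2,0,0],[0.9,0,0,0,0],[0.9,0,0,0,0]]]'; python3 to.py .599 -.0590 .015 -97.8
python3 - <<'E'
from h import *
st=manip.get_state(); p,d=eyes.grab_frame("wrist"); cv2.imwrite("pics/w6.png",p[:,:,::-1])
p,d=eyes.grab_frame("scene"); cv2.imwrite("pics/s6c.png",cv2.resize(p[125:275,170:340,::-1],None,fx=4.,fy=4.,interpolation=cv2.INTER_CUBIC))
E
```

```text
time_s: 25.0
eef_pos: [0.5527, -0.0531, 0.0151]
eef_rot: [1.739, 1.571, 0.033]
contact_force: [0.2, 0.1, -3.0]
gripper_width: 0.0243
t 25.0 pos [ 0.5527 -0.0531  0.0151] zyaw -97.75 xaxis [ 0.  0. -1.] w 0.0243 F [ 0.2  0.1 -3. ]
shift now-axes [ 0.1 46.6 -0.4] turn 0.0009
shift after turn [ 0.1 46.6 -0.5]
```

View pics/w6.png

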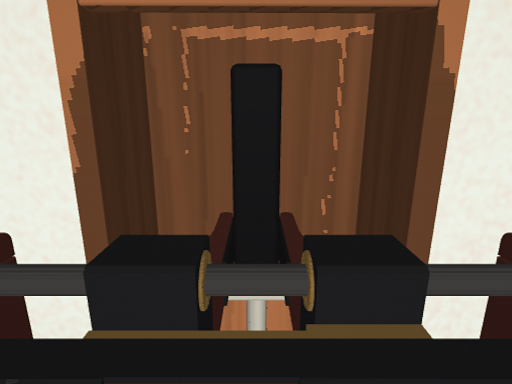

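View pics/s6c.png

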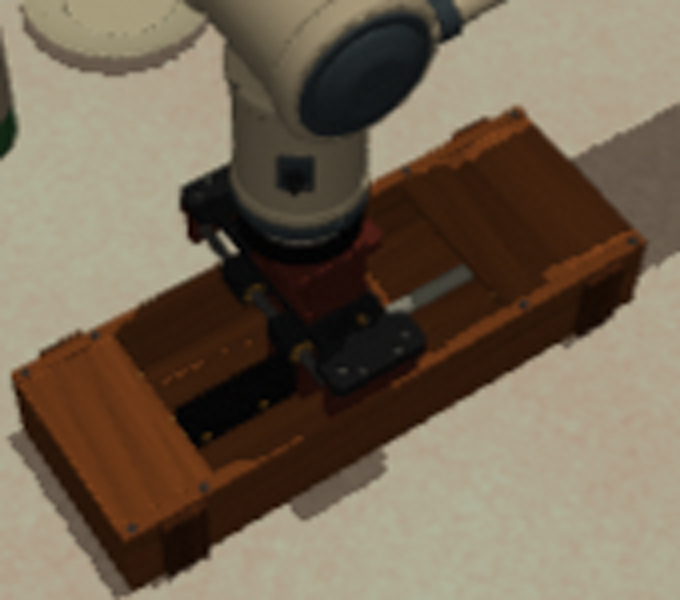

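```bash
python3 - <<'E'
from h import *
K,M=cam("wrist")
b=onz(K,M,(256,65),.035); e=onz(K,M,(256,6),.066); print(b,e)
c=np.array([.525,-.0493]);a=np.radians(-7.8);ex=np.array([np.cos(a),np.sin(a)])
print((b[:2]-c)@ex,(e[:2]-c)@ex)
E
```

```text
[ 0.63911988 -0.06640755  0.035     ] [ 0.65269155 -0.06826634  0.066     ]
0.11538578350471758 0.12908415791133498
```

```bash
python3 -m inch '[[[0.9,-6,0,0,0],[0.9,-8,0,0,0],[0.9,-8,0,0,0],[0.9,-6,0,0,0],[0.9,-4,0,0,0],[0.9,-4,0,0,0],[0.9,-4,0,0,0]]]'; python3 to.py .5527 -.0531 .082 -97.8
```

```text
time_s: 25.98
eef_pos: [0.5524, -0.0531, 0.055]
eef_rot: [-1.565, 1.57, 3.013]
contact_force: [0.2, 0.7, -4.8]
gripper_width: 0.0238
t 25.98 pos [ 0.5524 -0.0531  0.055 ] zyaw -97.75 xaxis [-0.001  0.    -1.   ] w 0.0238 F [ 0.2  0.7 -4.8]
shift now-axes [-27.    0.3  -0.1] turn 0.0009
shift after turn [-27.    0.3  -0.1]
```

```bash
python3 -m inch '[[[0.9,-4,0,0,0],[0.9,-4,0,0,0],[0.9,-4,0,0,0]]]'; python3 to.py .5527 -.0531 .082 -97.8
```

```text
time_s: 26.35
eef_pos: [0.5523, -0.0531, 0.0672]
eef_rot: [-1.675, 1.57, 2.902]
contact_force: [-0.2, -0.5, -3.6]
gripper_width: 0.0239
t 26.35 pos [ 0.5523 -0.0531  0.0672] zyaw -97.75 xaxis [-0.001  0.    -1.   ] w 0.0239 F [-0.2 -0.5 -3.6]
shift now-axes [-14.8   0.4  -0. ] turn 0.001
shift after turn [-14.8   0.4  -0. ]
```

```bash
python3 -m inch '[[[0.9,-4,0,0,0],[0.9,-4,0,0,0],[0.9,-4,0,0,0],[0.9,-3,0,0,0],[0.9,0,0,0,0]]]'; python3 to.py .5527 -.0531 .082 -97.8
python3 - <<'E'
from h import *
p,d=eyes.grab_frame("scene"); cv2.imwrite("pics/s7c.png",cv2.resize(p[105:275,160:340,::-1],None,fx=3.5,fy=3.5,interpolation=cv2.INTER_CUBIC)); np.savez("pics/s7.npz",p=p,d=d)
st=manip.get_state();p,d=eyes.grab_frame("wrist"); cv2.imwrite("pics/w7.png",p[:,:,::-1]); K,M=cam("wrist",st)
for v in (50,80,120,160): print(v,dep(K,M,(256,v),d))
E
```

```text
time_s: 26.98
eef_pos: [0.5529, -0.0532, 0.0826]
eef_rot: [1.535, 1.57, -0.171]
contact_force: [0.2, -0.5, -2.9]
gripper_width: 0.0241
t 26.98 pos [ 0.5529 -0.0532  0.0826] zyaw -97.75 xaxis [ 0.001 -0.    -1.   ] w 0.0241 F [ 0.2 -0.5 -2.9]
shift now-axes [ 0.6 -0.2 -0.1] turn 0.0009
shift after turn [ 0.6 -0.2 -0.1]
50 [ 0.65248341 -0.06818233  0.06701011]
80 [ 0.63058227 -0.06522583  0.12428265]
120 [ 0.61566185 -0.06319523  0.12055555]
160 [ 0.59848665 -0.06085724  0.11488255]
```

View pics/s7c.png

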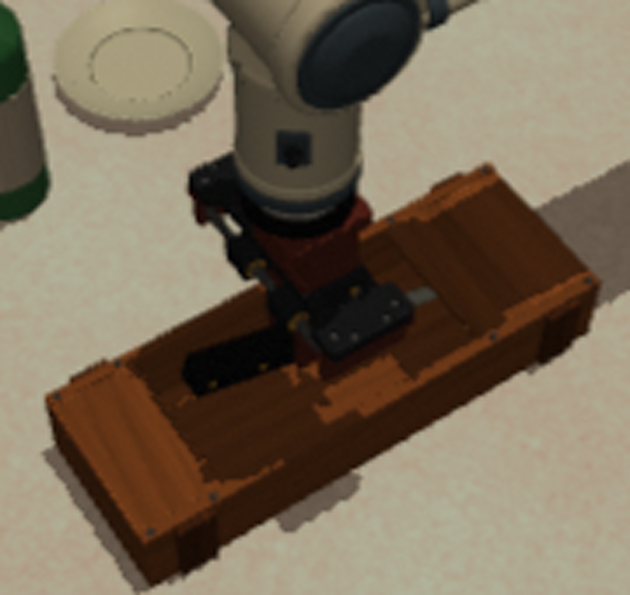

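View pics/w7.png

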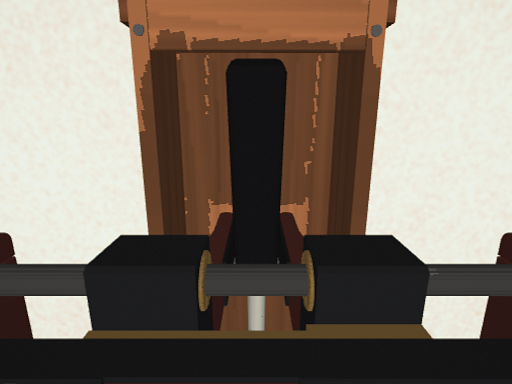

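```bash
python3 -m inch '[[[0.9,2,0,0,0],[0.9,-1,5,0,0],[0.9,-2.5,9,0,0],[0.9,-2.9,10,0,0],[0.9,-2.9,10,0,0],[0.9,-2.9,10,0,0],[0.9,-2.9,10,0,0],[0.9,-2.9,10,0,0]]]'; python3 to.py .5527 -.0531 .082 -97.8
```

```text
time_s: 28.08
eef_pos: [0.6167, -0.0618, 0.0983]
eef_rot: [-1.605, 1.571, 2.972]
contact_force: [-1.0, 0.1, -1.7]
gripper_width: 0.0239
t 28.07 pos [ 0.6167 -0.0618  0.0983] zyaw -97.75 xaxis [-0.  0. -1.] w 0.0239 F [-1.   0.1 -1.7]
shift now-axes [ 16.3 -64.6  -0. ] turn 0.0009
shift after turn [ 16.3 -64.6   0. ]
```

```bash
python3 -m inch '[[[0.9,-2.9,10,0,0],[0.9,-2.9,10,0,0],[0.9,-2.9,10,0,0],[0.9,-2.9,10,0,0],[0.9,-1,5,0,0],[0.9,0,2,0,0],[0.9,0,0,0,0]]]'; python3 to.py .5527 -.0531 .082 -97.8
python3 - <<'E'
from h import *
p,d=eyes.grab_frame("scene"); cv2.imwrite("pics/s8c.png",cv2.resize(p[85:275,130:340,::-1],None,fx=3.1,fy=3.1,interpolation=cv2.INTER_CUBIC)); np.savez("pics/s8.npz",p=p,d=d)
p,d=eyes.grab_frame("top"); cv2.imwrite("pics/t8c.png",cv2.resize(p[85:285,205:305,::-1],None,fx=3,fy=3,interpolation=cv2.INTER_CUBIC))
E
```

```text
time_s: 28.95
eef_pos: [0.6624, -0.0681, 0.1106]
eef_rot: [-1.591, 1.57, 2.986]
contact_force: [0.0, 0.5, -2.1]
gripper_width: 0.0236
t 28.95 pos [ 0.6624 -0.0681  0.1106] zyaw -97.75 xaxis [-0.  0. -1.] w 0.0236 F [ 0.   0.5 -2.1]
shift now-axes [  28.6 -110.7   -0. ] turn 0.0009
shift after turn [ 2.860e+01 -1.107e+02  1.000e-01]
```

View pics/s8c.png

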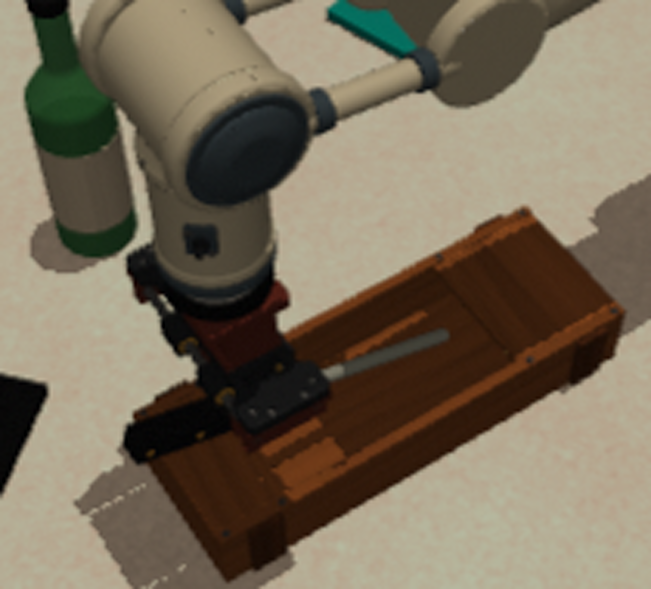

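View pics/t8c.png

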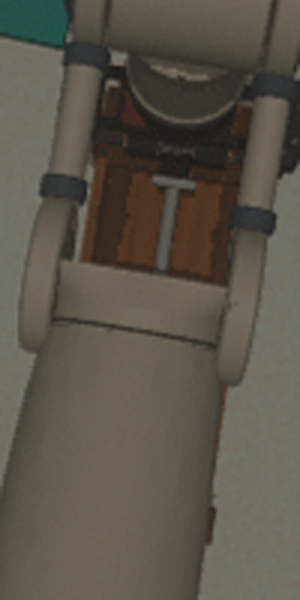

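Tip is free of the near top board (scene crop (447,335), board edge passes ~(475,315)). Lift straight up.

```bash
python3 -m inch '[[[0.9,-8,0,0,0],[0.9,-15,0,0,0],[0.9,-20,0,0,0],[0.9,-25,0,0,0],[0.9,-25,0,0,0],[0.9,-25,0,0,0],[0.9,-20,0,0,0],[0.9,-12,0,0,0],[0.9,-5,0,0,0],[0.9,0,0,0,0],[0.9,0,0,0,0],[0.9,0,0,0,0]]]' 30; python3 to.py .5527 -.0531 .082 -97.8
python3 - <<'E'
from h import *
p,d=eyes.grab_frame("scene"); cv2.imwrite("pics/s9.png",p[:,:,::-1]); np.savez("pics/s9.npz",p=p,d=d)
cv2.imwrite("pics/s9c.png",cv2.resize(p[60:300,100:420,::-1],None,fx=2.5,fy=2.5,interpolation=cv2.INTER_CUBIC))
p,d=eyes.grab_frame("top"); cv2.imwrite("pics/t9.png",p[:,:,::-1]); cv2.imwrite("pics/t9c.png",cv2.resize(p[195:285,85:185,::-1],None,fx=6,fy=6,interpolation=cv2.INTER_CUBIC)); np.savez("pics/t9.npz",p=p,d=d)
st=manip.get_state();p,d=eyes.grab_frame("wrist"); cv2.imwrite("pics/w9.png",p[:,:,::-1]); K,M=cam("wrist",st)
for v in (80,120,160): print(v,dep(K,M,(256,v),d))
E
```

```text
time_s: 30.55
eef_pos: [0.6623, -0.068, 0.2647]
eef_rot: [-1.571, 1.569, 3.006]
contact_force: [-1.0, 0.0, -2.1]
gripper_width: 0.0238
t 30.55 pos [ 0.6623 -0.068   0.2647] zyaw -97.75 xaxis [-0.002  0.    -1.   ] w 0.0238 F [-1.   0.  -2.1]
shift now-axes [ 182.9 -110.4   -0. ] turn 0.0009
shift after turn [ 1.827e+02 -1.106e+02  1.000e-01]
80 [ 0.74009876 -0.08010875  0.30781282]
120 [ 0.72526662 -0.07808992  0.3019202 ]
160 [ 0.70808606 -0.07575233  0.29733517]
```

View pics/s9c.png

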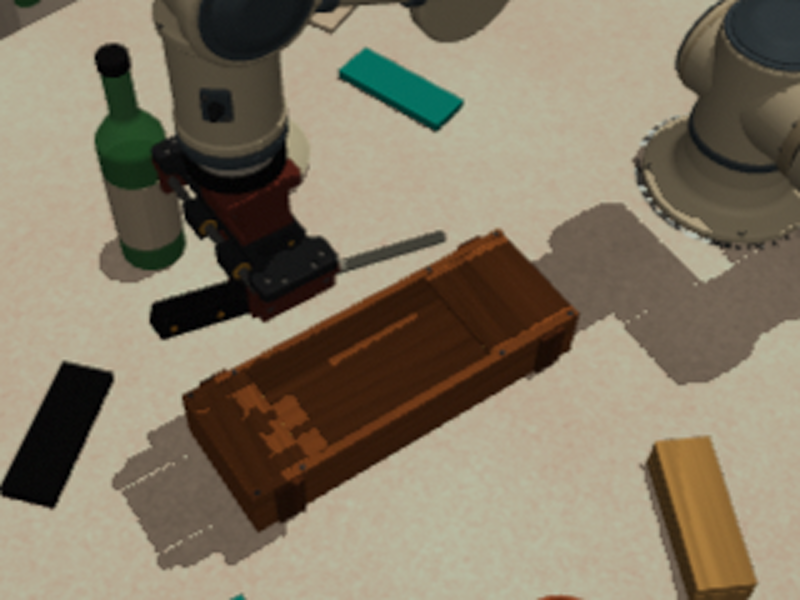

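View pics/t9.png

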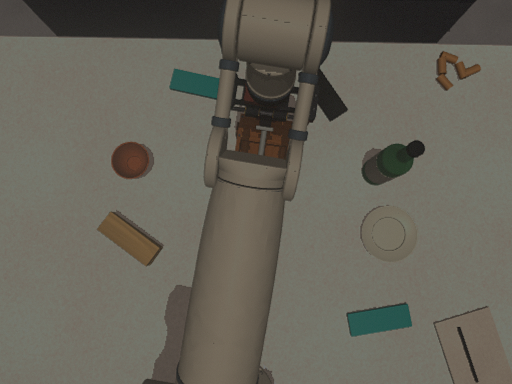

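View pics/t9c.png

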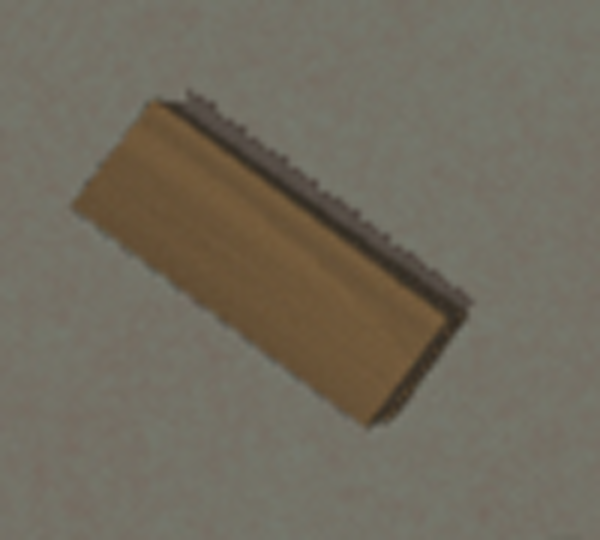

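```bash
python3 - <<'E'
from h import *
w=np.load("pics/s9.npz"); K,M=cam("scene")
for u in [(275,155),(276,155),(265,158),(250,163)]: print(u,dep(K,M,u,w["d"]))
Kt,Mt=cam("top"); t=np.load("pics/t9.npz")
P=np.array([onz(Kt,Mt,((u+.5)/6+84.5,(v+.5)/6+194.5),.042)[:2] for u,v in [(155,100),(446,318),(370,428),(73,206)]]); print(P.mean(0))
print([round(np.linalg.norm(P[i]-P[i-1]),4) for i in range(4)])
s=manip.get_state(); print(s["time_s"],s["dq"],s["contact_force"],s["gripper_width"])
E
```

```text
(275, 155) [ 0.47529138 -0.03550547  0.22448042]
(276, 155) [ 0.47089265 -0.03642888  0.22017826]
(265, 158) [ 0.50256263 -0.04043481  0.23093895]
(250, 163) [ 0.54185848 -0.04791917  0.23798089]
[0.40422183 0.27368148]
[np.float64(0.056), np.float64(0.1572), np.float64(0.0554), np.float64(0.1594)]
30.7 [-4.16844649e-04 -2.70391141e-03 -3.78234807e-03 -2.55690303e-03
  4.71460587e-05 -8.33817593e-04] [ 0.56134675 -0.02828108 -2.86216164] 0.02397484472514996
```

```bash
python3 -c "
from rig import manip
print(manip.job_done())"
```

```text
the job is handed in; nothing more can be done
None
```

Both boards are stacked on the counter board and let go. The honing rod is out of the crate and held still in the gripper. I handed the job in at about 30.7 s of the 62 s allowed; no verdict came back.

- **Boards:** I stacked board_a first, then board_b. In the wrist and top views, the top of the pile is within about 1 mm of where the base board lay, and the edges line up within about 1°. The second board first closed with only a thin grip, about 7 mm of overlap, so I reopened and took it 4 mm lower.
- **Rod:** I gripped the handle near the balance point and slid the rod back about 46 mm. Lifting made it pivot in the grip against the near top board to about 16°, and I then drew it out handle first and up.
- **Final hold:** the rod's lowest point, the tip, is about 0.20 to 0.22 m above the counter, against 0.148 m for 8 cm above the crate. The grip opening is 24 mm, the measured load is roughly the rod's own weight, and the joints are practically still. The bottle, plate and bowl look unmoved in the top view.
- **Disagreements:** the two cameras differed by about 4 mm on where the rod's guard was, so I used a middle value. Before the lift, the handle end then showed about 14 mm clear of the far board. The tip height came out between 0.205 m from the handle's slope and 0.22 m from depth, both well above the limit.

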